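# Turn the roller grip in the slide-jaw clamp and fit its sleeve

## Robot

A 6-joint arm with a two-finger parallel gripper is mounted at the origin on the work surface. World frame = base frame: x ahead of the robot, y to its left, z up, the work surface at z = 0. Lengths are in mm, angles in rad, forces in N, time in s.
With the tool pointing down it reaches from about 325 to 1000 mm from the base axis. Payload 5.1 kg.
Tool frame: the origin (TCP) lies at the very end of the fingers, on their centre line; the grasp point (between the pads) lies 19 mm behind it; z points along the fingers, y is the line along which they close (so a half turn about z gives the same grasp; the last joint's range is limited). The gripper opens to 85 mm and grips with 20 to 120 N. Pads are 22 mm wide; open, the fingers measure 114 mm over their backs; the gripper's body (76 mm by 85 mm) begins 54 mm behind the grasp point. The pads swing forward as they close: fully open they stand 13 mm farther back than shut.
Start: joints at [1.038, 0.124, 1.65, -0, 1.367, -0.083], TCP at [282.629, 585.325, 231.322] pointing down, gripper open.
Joint ranges: [-2.61, 2.61], [-1.02, 2.33], [0.03, 2.71], [-1.35, 4.49], [0.32, 2.68], [-2.91, 2.91]. Speed limits (rad/s): [2.57, 2.57, 3.14, 3.14, 3.14, 3.14].

## Interface

Orientations are given as a unit quaternion [x, y, z, w].
In Python, from station import get_state, read_camera, camera_info, finish_job gives the robot as it stands.
- The arm moves only by the tool step_arm, never from a script. Its argument "plan" is a list of rows, each an object of numbers: "x", "y", "z": the shift along the tool's x, y, z normalised to -1 to 1, where 1 is 500 mm; "wx", "wy", "wz": the turn, a rotation vector about the tool's x, y, z normalised to -1 to 1, where 1 is 2 rad; "fingers": the closure, from 0 (fully open) to 1 (shut). In form: [{"x": .., "y": .., "z": .., "wx": .., "wy": .., "wz": .., "fingers": ..}, ...]. A call has 1 to 20 rows; each row is the pose to reach, as a shift and turn from the pose commanded when the call began, along the tool's axes at that moment; what a row does not reach only later rows make up. A row lasts 1/12 s, in which the tool goes at most 41.7 mm and 7.16 degrees, less where a joint would pass 70% of its speed; a pose out of reach is approached as far as the arm can. A call with a number of a shift or a turn outside -1 to 1 is refused whole. A call with a gripper value outside its range is refused whole. The fingers move at their own pace and stop on an object; the grip force is fixed at half the most. Time passes only in rows, so rows that repeat a pose let the fingers close. It gives the time, the measured TCP pose, the force, the opening and the grip force at its end, in the units of the state.
- get_state(): the state, without advancing time (a new reading comes with each control period).
- read_camera(name): name is "side" or "top"; returns (picture, depth): 420x560x3 uint8, red, green, blue; 420x560 float32, mm along the optical axis (not along the pixel's ray), 0 where there is no reading.
- camera_info(name): a dict with "fx", "fy", "cx", "cy" (pixels), "k1" (the pictures are not rectified: a ray, as slopes to the right and down, at radius r is drawn at 1 + k1 r^2 times it, then the intrinsics apply), "R" (3x3) and "t" (3): a world point X has camera coordinates R X + t. Camera axes: x right, y down, z forward; pixel columns grow to the right and rows downward; lengths in mm; the calibration is good to about 2 mm. A picture is of the moment at which its call begins. camera_info takes no time and is no camera call.
- finish_job(): hands the job in; it is judged then, once.
The state is a dict: "t": time; "qpos": joint angles; "joint_velocities": joint speeds; "joint_torque": joint torques, N m; "tcp_pos": TCP position; "tcp_rot": TCP orientation; "ft_force": force on the tool from outside, world axes, zero at the start; "ft_torque": the same for the moment, N m; "opening": opening from 0.0 (shut) to 1.0 (fully open); "grip_force": force on a finger pad.
Only numpy, scipy, OpenCV 4.12 (cv2) and the standard library are available. Lean on these libraries where they do the work, as an engineer would, in place of code of your own. Each camera call takes 0.05 s, during which the arm holds its last target. There are 200 camera calls.

## Task

Fit the red silicone sleeve to the dough roller. Slide open the jaw of the clamp, take out the wooden grip that lies there with its axle pointing sideways, stand it back on the clamp's bed between the jaws with the axle straight up, and slide the jaw snug against it again. Only then slip the sleeve over the axle until it rests on the wood, let go of everything, and leave all other things on the bench where they are.

Things in the scene. Friction and masses are not known exactly. Their poses are not given: they have to be found in the camera images.
- clamp: Slide-jaw clamp screwed to the bench: aluminium base 190 x 70 x 12 mm (x, y, z), blue jaws. Origin: centre of the base's underside; x runs along the sliding direction towards the fixed jaw, z up. The bed (top of the base) is at z = 12 mm. Fixed jaw: face at x = +65 mm, 18 mm thick (to x = 83), 40 mm wide in y, top at z = 30 mm. The clamp stands in another place and at another angle each time; its x axis points roughly to the robot's right.
- jaw (a joint): Sliding jaw of the clamp, m. 0 = the jaws are 45 mm apart; grows as the jaw slides away from the fixed jaw (towards the clamp's -x): distance between the jaw faces = 45 mm + value, so the sliding jaw's face is at clamp x = 20 mm - value. Range -5 to +55 mm. It stays where it is left and takes about 5 N to slide. Jaw 14 mm thick, 40 mm wide in y, top at z = 30 mm above the bench; right behind it its black push block.
- jaw_grip (a point): Centre of the top of the sliding jaw's black push block: 28 mm (along clamp x) x 22 mm (y), top 42 mm above the bench, standing 30 mm above the bed, its centre 34 mm behind the jaw face. Can be pinched from above across its 22 mm and slid. Axes as the clamp's.
- grip: Roller grip: beech block 44 x 54 x 54 mm (x, y, z) with a steel axle, 12 mm diameter and 45 mm long with chamfered tip, standing out from the middle of its +x face; 0.13 kg. Origin: centre of the 44 x 54 mm face that is underneath at the start (block centre at z = 27 mm). The axle points along the body's +x axis: level at the start, passing 3 mm above the fixed jaw (its direction is the clamp's +x), and to point straight up at the end.
- foot (a point): On the grip: centre of its 54 x 54 mm face opposite the axle (body x = -22 mm). This face is to stand on the clamp's bed at the end, with the block clamped across 54 mm.
- axle_mid (a point): On the grip: point on the axle's centre line 19 mm from the wood (body x = +41 mm, z = 27 mm), where the sleeve's middle lies when the sleeve is fitted.
- axle_tip (a point): On the grip: end of the axle, 45 mm from the wood.
- sleeve: Red silicone roller sleeve (stiff): ring 44 mm outside, 16 mm bore, 38 mm high, standing on end; 0.06 kg. Origin: centre of its underside. z is its axis.
- sleeve_mid (a point): Middle of the sleeve, on its axis, 19 mm above its underside.
- canister: Bystander: screw-top aluminium canister, 65 mm diameter, 105 mm high. Origin: centre of its underside.
- spice_jar: Bystander: amber glass jar with green cap, 48 mm diameter, 90 mm high. Origin: centre of its underside.
- lidded_box: Bystander: clear polypropylene box with blue lid, 91 x 71 x 59 mm. Origin: centre of its underside.
- plate: Bystander: white ceramic serving plate, 176 mm diameter, 20 mm high. Origin: centre of its underside.
- spoon: Bystander: steel spoon 170 mm long lying on the bench. Origin: its middle.
- salt_pot: Bystander: blue ceramic salt pot with cork, 36 mm diameter, 50 mm high, standing close beside the sleeve (70 to 76 mm between their centres) in any direction. Origin: centre of its underside.
- cutter: Bystander: thin steel pastry cutter ring, 64 mm diameter, 30 mm high, lying on the plate. Origin: centre of its underside.
Not all that is in view belongs to the job. Leave any green look-alike of the clamp alone.

How it is judged (in metres and radians):
On the way, in this order (a step that is already met when the one before it is completed fails the run):
1. the jaw is slid open wide enough for the grip's 54 mm side (value of joint jaw above 0.0125 m), for 0.2 s.
2. the grip stands on the bed with its axle up, the jaw is snug against it and the robot has let go of both, while the sleeve is still off (angle between grip's own x axis and vertical below 0.06 rad and z of foot in the frame of clamp between 0.0095 and 0.0145 m and y of foot in the frame of clamp between -0.015 and 0.015 m and x of foot in the frame of clamp between 0.035 and 0.041 m and value of joint jaw below 0.0115 m and contact force between the fingers and grip below 0.1 N and contact force between the fingers and clamp below 0.1 N and distance between sleeve_mid and axle_mid above 0.07 m), for 0.2 s.
At the end, for the whole second after the job is handed in: Grip stands on the bed (2.5 mm), axle upright (0.06 rad), against the fixed jaw (3 mm), within 15 mm of the jaws' middle; sliding jaw within 2.5 mm of it (joint below 11.5 mm); sleeve on the axle resting on the wood (middle within 5 mm of the axle mark); grip and sleeve at rest (angle between grip's own x axis and vertical below 0.06 rad and z of foot in the frame of clamp between 0.0095 and 0.0145 m and y of foot in the frame of clamp between -0.015 and 0.015 m and x of foot in the frame of clamp between 0.035 and 0.041 m and value of joint jaw below 0.0115 m and distance between sleeve_mid and axle_mid below 0.005 m and linear speed of each of grip, sleeve below 0.01 m/s); the robot touches nothing.
It fails at once if a bystander (canister, jar, box, plate, spoon, cutter or salt pot) is moved more than 25 mm (distance of any of canister, spice_jar, lidded_box, plate, spoon, cutter, salt_pot from where it was at the start of the episode above 0.025 m).
It also fails if it takes over 67 s, if anything falls off the work surface, if the arm or the gripper's body presses on something with over 40 N, if the wrist force passes 120 N, or if a joint passes its speed limit or range.

## Working session

There is one attempt and no reset: what is moved stays moved. The work goes in short steps, Python scripts to look and compute and a tool call to move; the robot and the scene stay as the last step left them, time stands still between calls to the robot, and variables do not carry over. Pictures are saved under pics/ and viewed, at most 10 in all, crops included, and the job is handed in when it is done.

Besides the shell and the picture viewer there is one more tool, called after "Call:" as name([rows], argument=value, ...), one row to a line, values as JSON. step_arm: Moves the arm, as the interface text tells. Scaled input: -1 to 1 covers 500 mm each way for a shift and 2 rad each way for a turn. Its arguments: {"type":"object","properties":{"plan":{"type":"array"}},"required":["plan"]}

```bash
mkdir -p pics; cat > h.py <<'E'
import numpy as np, cv2
from station import get_state, read_camera, camera_info
from scipy.spatial.transform import Rotation as Ro
def grab(n):
    im,d=read_camera(n); return im,d,camera_info(n)
def ray(ci,u,v):
    u=np.asarray(u,float);v=np.asarray(v,float)
    a=(u-ci['cx'])/ci['fx'];b=(v-ci['cy'])/ci['fy'];x,y=a.copy(),b.copy()
    for _ in range(20):
        s=1+ci['k1']*(x*x+y*y);x,y=a/s,b/s
    return np.stack([x,y,np.ones_like(x)],-1)
def cast(ci,u,v,z):
    R=np.array(ci['R']);t=np.array(ci['t']);d=ray(ci,u,v)@R;c=-R.T@t
    return c+d*((z-c[2])/d[...,2])[...,None]
def world(ci,d):
    v,u=np.mgrid[:d.shape[0],:d.shape[1]]
    R=np.array(ci['R']);t=np.array(ci['t'])
    return (ray(ci,u,v)*d[...,None]-t)@R
def save(n,im): cv2.imwrite('pics/'+n+'.png',cv2.cvtColor(im,cv2.COLOR_RGB2BGR))
def move(target,quat=None):
    s=get_state();r=Ro.from_quat(s['tcp_rot'])
    d=r.inv().apply(np.array(target)-s['tcp_pos'])/500
    w=(r.inv()*Ro.from_quat(quat)).as_rotvec()/2 if quat is not None else np.zeros(3)
    return d.round(4),w.round(4)
E
python3 - <<'E'
from h import *
for n in('top','side'):
    im,d,ci=grab(n);save(n+'0',im);np.savez(n+'0.npz',im=im,d=d)
    print(n,ci['fx'],ci['k1'],-np.array(ci['R']).T@ci['t'])
print(get_state())
E
```

```text
top 426.41565973902715 -0.07218839445918768 [ 463.96582237   27.50962275 1040.73722375]
side 415.05198954805144 -0.08596229835442813 [ 141.8120989  -417.58277267  675.93082007]
{'t': 0.1, 'qpos': array([ 1.03838973e+00,  1.24433579e-01,  1.65153141e+00, -2.56322030e-08,
        1.36749730e+00, -8.26243198e-02]), 'joint_velocities': array([ 0.00108085, -0.00216986, -0.00206335,  0.00179634, -0.00236882,
       -0.00035142]), 'joint_torque': array([ 6.81438414e-04, -4.24931431e+01, -3.66653430e+01,  8.67956203e-06,
        3.88985834e-03,  1.08766329e-05]), 'tcp_pos': array([282.36150855, 584.85896629, 230.18358916]), 'tcp_rot': array([ 2.23000144e-01,  9.74817963e-01, -8.90967956e-04, -2.82949523e-04]), 'ft_force': array([ 0.09843386,  0.05701325, -0.35886855]), 'ft_torque': array([-0.00446159,  0.04855278,  0.03543808]), 'grip_force': 0.0, 'opening': 1.0002864746960565}
```

View pics/top0.png

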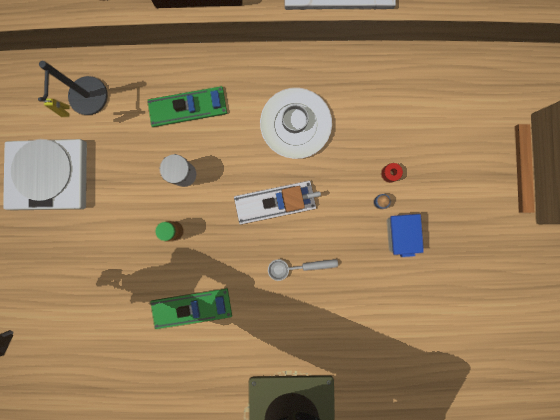

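View pics/side0.png

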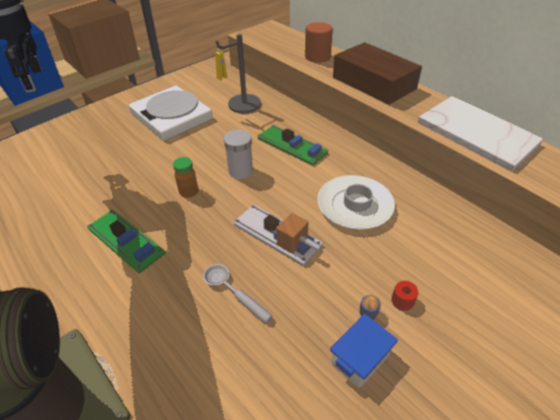

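The top view shows the aluminium clamp at (276,202) with the wood block at (293,200), its black push block at (269,203) and its axle pointing right to (318,195). The sleeve is at (393,172), with the salt pot beside it at (383,201).
Possible mix-ups:
- **Clamp:** aluminium (276,202), green look-alike (188,106) and green look-alike (191,308). I choose the aluminium one with the grip in it.
- **Sleeve:** red ring (393,172) or salt pot (383,201). I choose the red ring.

The next crop checks both choices.

```bash
python3 - <<'E'
from h import *
for n in('top','side'):
    f=np.load(n+'0.npz');im,d=f['im'],f['d'];ci=camera_info(n);W=world(ci,d)
    hsv=cv2.cvtColor(im,cv2.COLOR_RGB2HSV);H,S,V=cv2.split(hsv)
    # sleeve
    red=((H<6)|(H>174))&(S>170)&(V>80)
    box=np.zeros_like(red)
    if n=='top': box[150:195,375:415]=1
    else: box[275:315,385:425]=1
    m=red&box; P=W[m]; top=P[P[:,2]>33]
    print(n,'sleeve n',m.sum(),'zmax',np.percentile(P[:,2],[5,50,95]).round(1),'top mean',top.mean(0).round(1),top.min(0).round(),top.max(0).round())
    if n=='top':
        sub=(slice(170,235),slice(225,330))
        Z=W[sub];im2=im[sub]
        # wood block top
        b=(Z[...,2]>58)&(Z[...,2]<75); P=Z[b]
        k=cv2.minAreaRect(P[:,:2].astype(np.float32)); print('block top(z~66)',k,P[:,2].mean())
        pb=(V[sub]<50)&(Z[...,2]>36)&(Z[...,2]<48);P=Z[pb];print('pushblk',P.mean(0),cv2.minAreaRect(P[:,:2].astype(np.float32)))
        lo=(S[sub]<60)&(V[sub]>90)&(Z[...,2]>5)&(Z[...,2]<20);P=Z[lo]
        print('base',cv2.minAreaRect(P[:,:2].astype(np.float32)),lo.sum(),P[:,2].mean())
        ax=(Z[...,2]>28)&(Z[...,2]<48)&(S[sub]<70);P=Z[ax&(np.arange(225,330)>300)[None]];print('axle',P.mean(0),P.min(0),P.max(0))
        for nm,(u,v) in dict(salt=(383,201),box=(407,235),plate=(296,123),can=(175,168),jar=(166,231),spoon=(278,269)).items(): print(nm,W[v,u].round())
        c1=cv2.resize(im[160:245,215:335],None,fx=4,fy=4,interpolation=2);c2=cv2.resize(im[145:230,360:430],None,fx=4,fy=4,interpolation=2)
        save('crop0',np.hstack([c1,c2]))
E
```

```text
top sleeve n 263 zmax [20.3 38.1 41.1] top mean [ 590.4 -246.8   47.1] [ 464. -272.   33.] [ 613.   28. 1041.]
block top(z~66) ((529.6142578125, -9.507278442382812), (53.948944091796875, 43.950347900390625), 10.902130126953125) 65.94986084913826
pushblk [nan nan nan] ((0.0, 0.0), (0.0, 0.0), 0.0)
base ((525.09716796875, 32.86865234375), (69.96763610839844, 190.01666259765625), 10.941447257995605) 1379 12.370990361583248
axle [536.89572248 -51.19517371  42.03356746] [505.97160955 -74.36688786  28.52728664] [551.54471613 -28.98912592  47.84278888]
salt [ 521. -220.   51.]
box [ 441. -273.   57.]
plate [719. -23.   6.]
can [598. 252. 105.]
jar [459. 276.  93.]
spoon [363.  27.   3.]
side sleeve n 371 zmax [23.5 39.4 41.5] top mean [ 584.5 -252.4   43.1] [ 142. -418.   33.] [ 608. -230.  676.]<stdin>:18: RuntimeWarning: Mean of empty slice.
  ret = um.true_divide(
```

View pics/crop0.png

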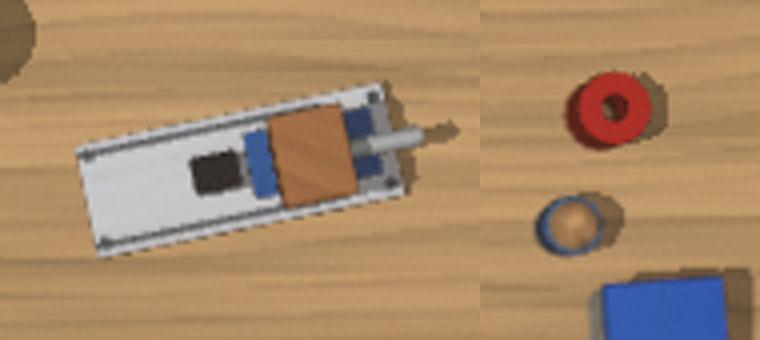

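The crop confirms the choice: the aluminium clamp has the black push block at crop (215,172), the wood at (312,155) and the axle at (390,140). The red ring at (610,108) has a hole, and the salt pot with its cork is at (570,225). The base rectangle measures 70 x 190 mm and the block top 54 x 44 mm at z = 66, which matches the given sizes.

```bash
cat >> h.py <<'E'
A=np.deg2rad(10.94); C0=np.array([525.1,32.9])
CX=np.array([np.sin(A),-np.cos(A)]);CY=np.array([np.cos(A),np.sin(A)])
def c2w(x,y,z): return np.r_[C0+x*CX+y*CY,z]
def w2c(p): q=np.asarray(p)[...,:2]-C0; return np.stack([q@CX,q@CY,np.asarray(p)[...,2]],-1)
def cquat(tilt=0):
    ph=(A+np.pi/2)/2; b=Ro.from_quat([np.cos(ph),np.sin(ph),0,0])
    return (Ro.from_rotvec(np.deg2rad(tilt)*np.r_[CY,0])*b).as_quat()
def goto(x,y,z,tilt=0):
    "clamp-frame TCP target"
    s=get_state(); print('now clamp',w2c(s['tcp_pos']).round(1),'F',s['ft_force'].round(1),'open',round(s['opening'],3),'t',s['t'])
    print(*move(c2w(x,y,z),cquat(tilt)))
E
python3 - <<'E'
from h import *
goto(-14,0,200); 
f=np.load('top0.npz');im,d=f['im'],f['d'];ci=camera_info('top');W=world(ci,d)
s=(slice(170,235),slice(225,330));Z=W[s];V=im[s].max(-1)
pb=(V<70)&(Z[...,2]>30)&(Z[...,2]<55);print('push block clamp',w2c(Z[pb]).mean(0),pb.sum())
b=(Z[...,2]>58)&(Z[...,2]<75);print('wood',w2c(Z[b]).mean(0))
H,S,_=cv2.split(cv2.cvtColor(im,cv2.COLOR_RGB2HSV))
m=((H<6)|(H>174))&(S>170)&(W[...,2]>33)&(W[...,2]<44);m[:150]=0;m[195:]=0;m[:,:375]=0;m[:,415:]=0
print('sleeve',cv2.minEnclosingCircle(W[m][:,:2].astype(np.float32)),W[m].mean(0))
m=(W[...,2]>44)&(W[...,2]<58);m[:188]=0;m[215:]=0;m[:,:370]=0;m[:,392:]=0
print('salt',cv2.minEnclosingCircle(W[m][:,:2].astype(np.float32)),W[m].mean(0))
E
```

```text
now clamp [-588.  -133.6  230.2] F [ 0.1  0.1 -0.4] open 1.0 t 0.1
[-0.9004 -0.7605  0.0616] [-9.00e-04  4.00e-04  4.65e-01]
push block clamp [-12.66470025  -0.20018344  41.78899975] 99
wood [42.20154144 -3.88062423 65.94986085]
sleeve ((591.9890747070312, -249.2569580078125), 22.671367645263672) [ 591.49729215 -249.19888539   38.27280073]
salt ((522.6664428710938, -221.38059997558594), 13.57718563079834) [ 522.02946426 -221.88495693   47.75688074]
```

Call:
step_arm([
  {"x": -0.9,"y": -0.76,"z": 0.06,"wx": -0.001,"wy": 0,"wz": 0.465,"fingers": 0},
  {"x": -0.9,"y": -0.76,"z": 0.06,"wx": -0.001,"wy": 0,"wz": 0.465,"fingers": 0},
  {"x": -0.9,"y": -0.76,"z": 0.06,"wx": -0.001,"wy": 0,"wz": 0.465,"fingers": 0},
  {"x": -0.9,"y": -0.76,"z": 0.06,"wx": -0.001,"wy": 0,"wz": 0.465,"fingers": 0},
  {"x": -0.9,"y": -0.76,"z": 0.06,"wx": -0.001,"wy": 0,"wz": 0.465,"fingers": 0},
  {"x": -0.9,"y": -0.76,"z": 0.06,"wx": -0.001,"wy": 0,"wz": 0.465,"fingers": 0},
  {"x": -0.9,"y": -0.76,"z": 0.06,"wx": -0.001,"wy": 0,"wz": 0.465,"fingers": 0},
  {"x": -0.9,"y": -0.76,"z": 0.06,"wx": -0.001,"wy": 0,"wz": 0.465,"fingers": 0},
  {"x": -0.9,"y": -0.76,"z": 0.06,"wx": -0.001,"wy": 0,"wz": 0.465,"fingers": 0},
  {"x": -0.9,"y": -0.76,"z": 0.06,"wx": -0.001,"wy": 0,"wz": 0.465,"fingers": 0},
  {"x": -0.9,"y": -0.76,"z": 0.06,"wx": -0.001,"wy": 0,"wz": 0.465,"fingers": 0},
  {"x": -0.9,"y": -0.76,"z": 0.06,"wx": -0.001,"wy": 0,"wz": 0.465,"fingers": 0},
  {"x": -0.9,"y": -0.76,"z": 0.06,"wx": -0.001,"wy": 0,"wz": 0.465,"fingers": 0},
  {"x": -0.9,"y": -0.76,"z": 0.06,"wx": -0.001,"wy": 0,"wz": 0.465,"fingers": 0},
  {"x": -0.9,"y": -0.76,"z": 0.06,"wx": -0.001,"wy": 0,"wz": 0.465,"fingers": 0},
  {"x": -0.9,"y": -0.76,"z": 0.06,"wx": -0.001,"wy": 0,"wz": 0.465,"fingers": 0},
  {"x": -0.9,"y": -0.76,"z": 0.06,"wx": -0.001,"wy": 0,"wz": 0.465,"fingers": 0},
  {"x": -0.9,"y": -0.76,"z": 0.06,"wx": -0.001,"wy": 0,"wz": 0.465,"fingers": 0},
  {"x": -0.9,"y": -0.76,"z": 0.06,"wx": -0.001,"wy": 0,"wz": 0.465,"fingers": 0},
  {"x": -0.9,"y": -0.76,"z": 0.06,"wx": -0.001,"wy": 0,"wz": 0.465,"fingers": 0},
])

```text
t: 1.77
tcp_pos: [522.3, 48.9, 201.4]
tcp_rot: [0.636, 0.772, 0.001, 0.0]
ft_force: [-0.7, -0.0, -0.6]
opening: 1.0
grip_force: 0.0
```

```bash
python3 -c "
from h import *
goto(-14,0,20);print(get_state()['qpos'].round(2))"
```

```text
now clamp [-1.620e+01  2.000e-01  2.014e+02] F [-0.7 -0.  -0.6] open 1.0 t 1.7667
[-0.0048 -0.0012  0.3628] [ 0.001  -0.0005  0.0012]
[-0.01 -0.14  1.96  0.    1.32 -0.2 ]
```

Call:
step_arm([
  {"x": -0.005,"y": -0.001,"z": 0.2,"wx": 0,"wy": 0,"wz": 0,"fingers": 0},
  {"x": -0.005,"y": -0.001,"z": 0.3,"wx": 0,"wy": 0,"wz": 0,"fingers": 0},
  {"x": -0.005,"y": -0.001,"z": 0.3,"wx": 0,"wy": 0,"wz": 0,"fingers": 0},
  {"x": -0.005,"y": -0.001,"z": 0.3,"wx": 0,"wy": 0,"wz": 0,"fingers": 0},
  {"x": -0.005,"y": -0.001,"z": 0.362,"wx": 0,"wy": 0,"wz": 0,"fingers": 0},
  {"x": -0.005,"y": -0.001,"z": 0.362,"wx": 0,"wy": 0,"wz": 0,"fingers": 0},
  {"x": -0.005,"y": -0.001,"z": 0.362,"wx": 0,"wy": 0,"wz": 0,"fingers": 0},
  {"x": -0.005,"y": -0.001,"z": 0.362,"wx": 0,"wy": 0,"wz": 0,"fingers": 1},
  {"x": -0.005,"y": -0.001,"z": 0.362,"wx": 0,"wy": 0,"wz": 0,"fingers": 1},
  {"x": -0.005,"y": -0.001,"z": 0.362,"wx": 0,"wy": 0,"wz": 0,"fingers": 1},
  {"x": -0.005,"y": -0.001,"z": 0.362,"wx": 0,"wy": 0,"wz": 0,"fingers": 1},
  {"x": -0.005,"y": -0.001,"z": 0.362,"wx": 0,"wy": 0,"wz": 0,"fingers": 1},
  {"x": -0.005,"y": -0.001,"z": 0.362,"wx": 0,"wy": 0,"wz": 0,"fingers": 1},
  {"x": -0.005,"y": -0.001,"z": 0.362,"wx": 0,"wy": 0,"wz": 0,"fingers": 1},
  {"x": -0.005,"y": -0.001,"z": 0.362,"wx": 0,"wy": 0,"wz": 0,"fingers": 1},
])

```text
t: 3.02
tcp_pos: [522.2, 44.8, 21.7]
tcp_rot: [0.636, 0.771, -0.0, -0.001]
ft_force: [-7.4, -1.1, 10.0]
opening: 0.246
grip_force: 60.4
```

```bash
python3 -c "
from h import *
goto(-42,0,19)"
```

```text
now clamp [-12.3  -0.6  21.7] F [-7.4 -1.1 10. ] open 0.246 t 3.0167
[0.0594 0.0013 0.0055] [-0.0006 -0.0004  0.0002]
```

Call:
step_arm([
  {"x": 0.015,"y": 0.001,"z": 0,"wx": 0,"wy": 0,"wz": 0,"fingers": 1},
  {"x": 0.03,"y": 0.001,"z": 0,"wx": 0,"wy": 0,"wz": 0,"fingers": 1},
  {"x": 0.045,"y": 0.001,"z": 0,"wx": 0,"wy": 0,"wz": 0,"fingers": 1},
  {"x": 0.06,"y": 0.001,"z": 0,"wx": 0,"wy": 0,"wz": 0,"fingers": 1},
  {"x": 0.06,"y": 0.001,"z": 0,"wx": 0,"wy": 0,"wz": 0,"fingers": 1},
  {"x": 0.06,"y": 0.001,"z": 0,"wx": 0,"wy": 0,"wz": 0,"fingers": 1},
  {"x": 0.06,"y": 0.001,"z": 0,"wx": 0,"wy": 0,"wz": 0,"fingers": 1},
  {"x": 0.06,"y": 0.001,"z": 0,"wx": 0,"wy": 0,"wz": 0,"fingers": 0},
  {"x": 0.06,"y": 0.001,"z": 0,"wx": 0,"wy": 0,"wz": 0,"fingers": 0},
  {"x": 0.06,"y": 0.001,"z": 0,"wx": 0,"wy": 0,"wz": 0,"fingers": 0},
  {"x": 0.06,"y": 0.001,"z": 0,"wx": 0,"wy": 0,"wz": 0,"fingers": 0},
  {"x": 0.06,"y": 0.001,"z": 0,"wx": 0,"wy": 0,"wz": 0,"fingers": 0},
  {"x": 0.06,"y": 0.001,"z": -0.06,"wx": 0,"wy": 0,"wz": 0,"fingers": 0},
  {"x": 0.06,"y": 0.001,"z": -0.14,"wx": 0,"wy": 0,"wz": 0,"fingers": 0},
  {"x": 0.06,"y": 0.001,"z": -0.22,"wx": 0,"wy": 0,"wz": 0,"fingers": 0},
  {"x": 0.06,"y": 0.001,"z": -0.3,"wx": 0,"wy": 0,"wz": 0,"fingers": 0},
  {"x": 0.06,"y": 0.001,"z": -0.3,"wx": 0,"wy": 0,"wz": 0,"fingers": 0},
  {"x": 0.06,"y": 0.001,"z": -0.3,"wx": 0,"wy": 0,"wz": 0,"fingers": 0},
])

```text
t: 4.52
tcp_pos: [519.8, 74.6, 174.2]
tcp_rot: [0.636, 0.771, 0.003, 0.003]
ft_force: [-0.4, 1.0, -1.1]
opening: 1.001
grip_force: 0.0
```

```bash
cat >> h.py <<'E'
def look(name=None):
    im,d,ci=grab('top');W=world(ci,d);s=(slice(165,240),slice(222,335));Z=w2c(W[s]);V=im[s].max(-1)
    pb=(V<70)&(abs(Z[...,2]-42)<5)&(abs(Z[...,1])<18)
    if pb.sum(): print('push block',Z[pb].mean(0).round(1),pb.sum())
    b=(Z[...,2]>50)&(Z[...,2]<75)&(abs(Z[...,1])<45)
    if b.sum(): k=cv2.minAreaRect(Z[b][:,:2].astype(np.float32));print('wood top',np.round(k[0],1),np.round(k[1],1),round(k[2],1),'z',np.median(Z[b][:,2]).round(1))
    if name: save(name,np.hstack([cv2.resize(im[150:250,215:345],None,fx=3,fy=3)]))
    return im,d,ci
E
python3 -c "
from h import *
goto(50-14,-3.8,180,45); look('open')"
```

```text
now clamp [-42.    2.7 174.2] F [-0.4  1.  -1.1] open 1.001 t 4.5167
[-0.1559 -0.0129 -0.0116] [0.0043 0.3928 0.0019]
wood top [43.8 -3.6] [41.2 54.1] 0.1 z 66.1
```

View pics/open.png

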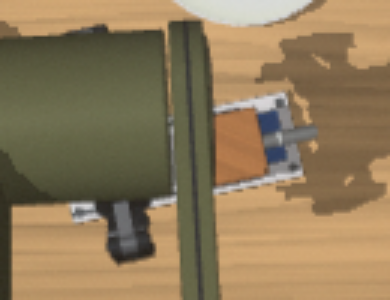

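The block has not moved and the jaw gap has opened to its left. The gripper still hides most of that gap. Next I tilt the tool 45° and come in from the axle side.

```bash
python3 -c "
from h import *
goto(110,-3.7,160,45)"
```

```text
now clamp [-42.2   1.  171.4] F [-1.1 -0.  -0.9] open 1.002 t 4.5667
[-0.3045 -0.0096  0.0226] [0.0019 0.3924 0.0008]
```

Call:
step_arm([
  {"x": -0.05,"y": -0.009,"z": -0.04,"wx": 0.002,"wy": 0.1,"wz": 0.001,"fingers": 0},
  {"x": -0.305,"y": -0.009,"z": 0.022,"wx": 0.002,"wy": 0.392,"wz": 0.001,"fingers": 0},
  {"x": -0.305,"y": -0.009,"z": 0.022,"wx": 0.002,"wy": 0.392,"wz": 0.001,"fingers": 0},
  {"x": -0.305,"y": -0.009,"z": 0.022,"wx": 0.002,"wy": 0.392,"wz": 0.001,"fingers": 0},
  {"x": -0.305,"y": -0.009,"z": 0.022,"wx": 0.002,"wy": 0.392,"wz": 0.001,"fingers": 0},
  {"x": -0.305,"y": -0.009,"z": 0.022,"wx": 0.002,"wy": 0.392,"wz": 0.001,"fingers": 0},
  {"x": -0.305,"y": -0.009,"z": 0.022,"wx": 0.002,"wy": 0.392,"wz": 0.001,"fingers": 0},
  {"x": -0.305,"y": -0.009,"z": 0.022,"wx": 0.002,"wy": 0.392,"wz": 0.001,"fingers": 0},
  {"x": -0.305,"y": -0.009,"z": 0.022,"wx": 0.002,"wy": 0.392,"wz": 0.001,"fingers": 0},
  {"x": -0.305,"y": -0.009,"z": 0.022,"wx": 0.002,"wy": 0.392,"wz": 0.001,"fingers": 0},
  {"x": -0.305,"y": -0.009,"z": 0.022,"wx": 0.002,"wy": 0.392,"wz": 0.001,"fingers": 0},
  {"x": -0.305,"y": -0.009,"z": 0.022,"wx": 0.002,"wy": 0.392,"wz": 0.001,"fingers": 0},
  {"x": -0.305,"y": -0.009,"z": 0.022,"wx": 0.002,"wy": 0.392,"wz": 0.001,"fingers": 0},
  {"x": -0.305,"y": -0.009,"z": 0.022,"wx": 0.002,"wy": 0.392,"wz": 0.001,"fingers": 0},
])

```text
t: 5.73
tcp_pos: [542.2, -75.4, 159.9]
tcp_rot: [0.588, 0.713, 0.242, -0.295]
ft_force: [0.4, -0.3, 0.3]
opening: 1.002
grip_force: 0.0
```

```bash
python3 -c "
from h import *
goto(85,-3.7,71,45);goto(36,-3.7,22,45);print(get_state()['qpos'].round(2))"
```

```text
now clamp [109.6  -3.8 159.9] F [ 0.4 -0.3  0.3] open 1.002 t 5.7333
[-0.0907  0.0005  0.1608] [-0.0009  0.0009 -0.0002]
now clamp [109.6  -3.8 159.9] F [ 0.4 -0.3  0.3] open 1.002 t 5.7333
[-0.0904  0.0008  0.2994] [-0.0009  0.0009 -0.0002]
[-0.51  0.23  1.8   0.57  1.67 -0.81]
```

Call:
step_arm([
  {"x": -0.045,"y": 0.001,"z": 0.08,"wx": 0,"wy": 0,"wz": 0,"fingers": 0},
  {"x": -0.09,"y": 0.001,"z": 0.16,"wx": 0,"wy": 0,"wz": 0,"fingers": 0},
  {"x": -0.09,"y": 0.001,"z": 0.16,"wx": 0,"wy": 0,"wz": 0,"fingers": 0},
  {"x": -0.09,"y": 0.001,"z": 0.2,"wx": 0,"wy": 0,"wz": 0,"fingers": 0},
  {"x": -0.09,"y": 0.001,"z": 0.25,"wx": 0,"wy": 0,"wz": 0,"fingers": 0},
  {"x": -0.09,"y": 0.001,"z": 0.3,"wx": 0,"wy": 0,"wz": 0,"fingers": 0},
  {"x": -0.09,"y": 0.001,"z": 0.3,"wx": 0,"wy": 0,"wz": 0,"fingers": 0},
  {"x": -0.09,"y": 0.001,"z": 0.3,"wx": 0,"wy": 0,"wz": 0,"fingers": 0},
  {"x": -0.09,"y": 0.001,"z": 0.3,"wx": 0,"wy": 0,"wz": 0,"fingers": 1},
  {"x": -0.09,"y": 0.001,"z": 0.3,"wx": 0,"wy": 0,"wz": 0,"fingers": 1},
  {"x": -0.09,"y": 0.001,"z": 0.3,"wx": 0,"wy": 0,"wz": 0,"fingers": 1},
  {"x": -0.09,"y": 0.001,"z": 0.3,"wx": 0,"wy": 0,"wz": 0,"fingers": 1},
  {"x": -0.09,"y": 0.001,"z": 0.3,"wx": 0,"wy": 0,"wz": 0,"fingers": 1},
  {"x": -0.09,"y": 0.001,"z": 0.3,"wx": 0,"wy": 0,"wz": 0,"fingers": 1},
])

```text
t: 6.9
tcp_pos: [529.6, -4.5, 23.0]
tcp_rot: [0.589, 0.713, 0.243, -0.294]
ft_force: [-0.8, -3.3, 6.0]
opening: 0.623
grip_force: 63.1
```

```bash
python3 -c "
from h import *
goto(36,-3.7,132,45)"
```

```text
now clamp [37.5 -2.6 23. ] F [-0.8 -3.3  6. ] open 0.623 t 6.9
[ 0.156  -0.0021 -0.1523] [ 0.0004  0.001  -0.0003]
```

Call:
step_arm([
  {"x": 0.02,"y": 0,"z": -0.02,"wx": 0,"wy": 0,"wz": 0,"fingers": 1},
  {"x": 0.05,"y": 0,"z": -0.05,"wx": 0,"wy": 0,"wz": 0,"fingers": 1},
  {"x": 0.09,"y": 0,"z": -0.09,"wx": 0,"wy": 0,"wz": 0,"fingers": 1},
  {"x": 0.13,"y": 0,"z": -0.13,"wx": 0,"wy": 0,"wz": 0,"fingers": 1},
  {"x": 0.17,"y": 0,"z": -0.17,"wx": 0,"wy": 0,"wz": 0,"fingers": 1},
  {"x": 0.17,"y": 0,"z": -0.17,"wx": 0,"wy": 0,"wz": 0,"fingers": 1},
  {"x": 0.17,"y": 0,"z": -0.17,"wx": 0,"wy": 0,"wz": 0,"fingers": 1},
])

```text
t: 7.48
tcp_pos: [529.3, -3.6, 143.5]
tcp_rot: [0.588, 0.713, 0.243, -0.293]
ft_force: [-0.3, -0.1, -1.7]
opening: 0.622
grip_force: 63.0
```

```bash
python3 -c "
from h import *
goto(36,-3,160,-45);im,d,ci=grab('side');save('lift',cv2.resize(im[120:280,180:400],None,fx=3,fy=3));look()"
```

```text
now clamp [ 36.7  -2.8 143.5] F [-0.3 -0.1 -1.7] open 0.622 t 7.4833
[ 0.0242 -0.0004 -0.0224] [ 6.000e-04 -7.835e-01 -1.000e-04]
push block [-44.1  -0.4  42.2] 92
```

View pics/lift.png

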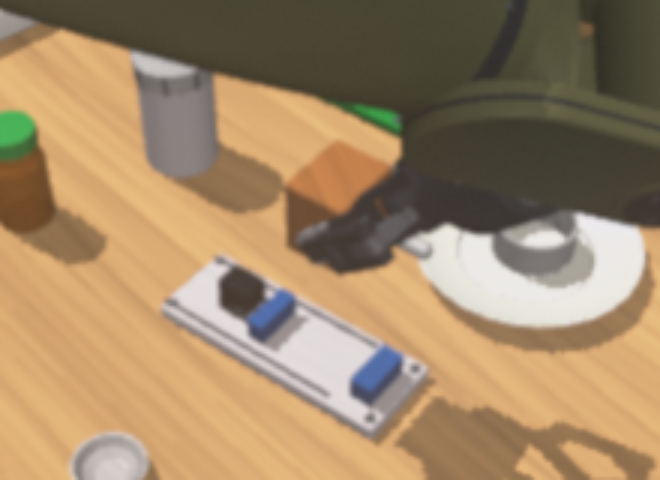

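The block hangs level in the fingers at picture (340,190), and the jaw is open with a gap of about 75 mm. I turn the grip axle-up in the air.

Call:
step_arm([
  {"x": 0.024,"y": 0,"z": -0.022,"wx": 0,"wy": -0.06,"wz": 0,"fingers": 1},
  {"x": 0.024,"y": 0,"z": -0.022,"wx": 0,"wy": -0.784,"wz": 0,"fingers": 1},
  {"x": 0.024,"y": 0,"z": -0.022,"wx": 0,"wy": -0.784,"wz": 0,"fingers": 1},
  {"x": 0.024,"y": 0,"z": -0.022,"wx": 0,"wy": -0.784,"wz": 0,"fingers": 1},
  {"x": 0.024,"y": 0,"z": -0.022,"wx": 0,"wy": -0.784,"wz": 0,"fingers": 1},
  {"x": 0.024,"y": 0,"z": -0.022,"wx": 0,"wy": -0.784,"wz": 0,"fingers": 1},
  {"x": 0.024,"y": 0,"z": -0.022,"wx": 0,"wy": -0.784,"wz": 0,"fingers": 1},
  {"x": 0.024,"y": 0,"z": -0.022,"wx": 0,"wy": -0.784,"wz": 0,"fingers": 1},
  {"x": 0.024,"y": 0,"z": -0.022,"wx": 0,"wy": -0.784,"wz": 0,"fingers": 1},
  {"x": 0.024,"y": 0,"z": -0.022,"wx": 0,"wy": -0.784,"wz": 0,"fingers": 1},
  {"x": 0.024,"y": 0,"z": -0.022,"wx": 0,"wy": -0.784,"wz": 0,"fingers": 1},
  {"x": 0.024,"y": 0,"z": -0.022,"wx": 0,"wy": -0.784,"wz": 0,"fingers": 1},
  {"x": 0.024,"y": 0,"z": -0.022,"wx": 0,"wy": -0.784,"wz": 0,"fingers": 1},
  {"x": 0.024,"y": 0,"z": -0.022,"wx": 0,"wy": -0.784,"wz": 0,"fingers": 1},
  {"x": 0.024,"y": 0,"z": -0.022,"wx": 0,"wy": -0.784,"wz": 0,"fingers": 1},
  {"x": 0.024,"y": 0,"z": -0.022,"wx": 0,"wy": -0.784,"wz": 0,"fingers": 1},
  {"x": 0.024,"y": 0,"z": -0.022,"wx": 0,"wy": -0.784,"wz": 0,"fingers": 1},
  {"x": 0.024,"y": 0,"z": -0.022,"wx": 0,"wy": -0.784,"wz": 0,"fingers": 1},
  {"x": 0.024,"y": 0,"z": -0.022,"wx": 0,"wy": -0.784,"wz": 0,"fingers": 1},
])

```text
t: 9.17
tcp_pos: [528.7, -3.0, 158.5]
tcp_rot: [0.589, 0.713, -0.243, 0.294]
ft_force: [-0.3, -0.2, -1.3]
opening: 0.621
grip_force: 63.1
```

```bash
python3 -c "
from h import *
goto(40,-3,160,-45);im,d,ci=grab('side');im2,d2,c2=grab('top')
print(get_state()['qpos'].round(2))
save('rot',np.hstack([cv2.resize(im[70:270,200:400],None,fx=2,fy=2),cv2.resize(im2[100:300,200:400],None,fx=2,fy=2)]))"
```

```text
now clamp [ 35.9  -3.3 158.5] F [-0.3 -0.2 -1.3] open 0.621 t 9.1667
[-0.0078  0.0007  0.0036] [-0.001  -0.0015 -0.0002]
[ 0.26  0.    2.05 -0.82  1.28  0.4 ]
```

View pics/rot.png

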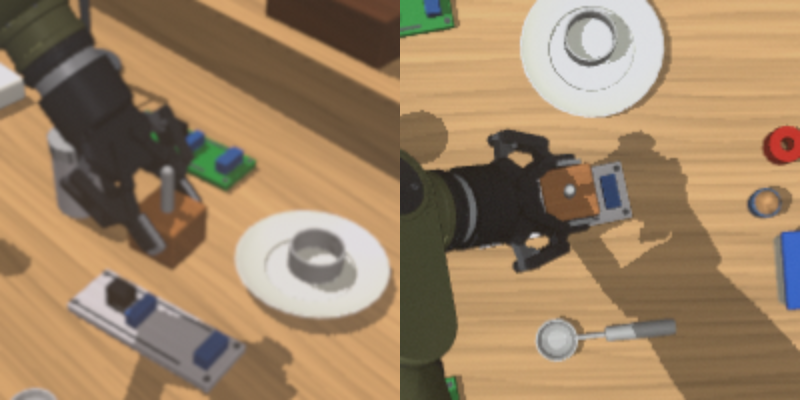

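The axle points up at picture (570,188), over the block, and it hangs above the open bed. Now I measure where the block sits.

```bash
python3 -c "
from h import *
im,d,ci=grab('top');W=w2c(world(ci,d));H,S,V=cv2.split(cv2.cvtColor(im,cv2.COLOR_RGB2HSV))
s=np.zeros(H.shape,bool);s[165:225,255:320]=1
m=s&(W[...,2]>170)&(W[...,2]<200)&(S>90)
P=W[m];print(m.sum(),np.percentile(P,[1,50,99],axis=0).round(1))
A_=np.c_[P[:,:2],np.ones(len(P))];print('tilt',np.linalg.lstsq(A_,P[:,2],rcond=None)[0].round(3))
k=cv2.minAreaRect(P[:,:2].astype(np.float32));print(k)
a=s&(W[...,2]>215)&(W[...,2]<245)&(W[...,0]>0);print('axle',W[a].mean(0),a.sum(),W[a][:,2].max())
"
```

```text
648 [[-12.7 -42.9 179.9]
 [ 20.5  -2.8 184.7]
 [ 45.8  34.7 195.6]]
tilt [-4.40000e-02 -0.00000e+00  1.85772e+02]
((14.134044647216797, -3.6619606018066406), (97.10639190673828, 64.8720703125), 89.33533477783203)
axle [ 18.03620911  -3.3821506  226.87214063] 36 231.56760968106914
```

```bash
python3 -c "
from h import *
goto(52.5,0.2,60,-45);goto(52.5,0.2,33,-45)"
```

```text
now clamp [ 35.6  -3.5 158.2] F [ 0.4  0.1 -1.8] open 0.626 t 9.3167
[0.1146 0.0077 0.1631] [-0.001  -0.0013  0.0002]
now clamp [ 35.6  -3.5 158.2] F [ 0.4  0.1 -1.8] open 0.626 t 9.3167
[0.1526 0.0078 0.2013] [-0.001  -0.0013  0.0002]
```

Call:
step_arm([
  {"x": -0.024,"y": 0.008,"z": 0.024,"wx": -0.001,"wy": -0.001,"wz": 0,"fingers": 1},
  {"x": -0.024,"y": 0.008,"z": 0.024,"wx": -0.001,"wy": -0.001,"wz": 0,"fingers": 1},
  {"x": 0.02,"y": 0.008,"z": 0.07,"wx": -0.001,"wy": -0.001,"wz": 0,"fingers": 1},
  {"x": 0.06,"y": 0.008,"z": 0.11,"wx": -0.001,"wy": -0.001,"wz": 0,"fingers": 1},
  {"x": 0.09,"y": 0.008,"z": 0.14,"wx": -0.001,"wy": -0.001,"wz": 0,"fingers": 1},
  {"x": 0.115,"y": 0.008,"z": 0.163,"wx": -0.001,"wy": -0.001,"wz": 0,"fingers": 1},
  {"x": 0.13,"y": 0.008,"z": 0.178,"wx": -0.001,"wy": -0.001,"wz": 0,"fingers": 1},
  {"x": 0.142,"y": 0.008,"z": 0.19,"wx": -0.001,"wy": -0.001,"wz": 0,"fingers": 1},
  {"x": 0.152,"y": 0.008,"z": 0.2,"wx": -0.001,"wy": -0.001,"wz": 0,"fingers": 1},
  {"x": 0.152,"y": 0.008,"z": 0.2,"wx": -0.001,"wy": -0.001,"wz": 0,"fingers": 1},
  {"x": 0.152,"y": 0.008,"z": 0.2,"wx": -0.001,"wy": -0.001,"wz": 0,"fingers": 1},
  {"x": 0.152,"y": 0.008,"z": 0.2,"wx": -0.001,"wy": -0.001,"wz": 0,"fingers": 1},
])

```text
t: 10.32
tcp_pos: [535.9, -17.9, 34.3]
tcp_rot: [0.588, 0.713, -0.243, 0.295]
ft_force: [0.1, -0.6, -0.9]
opening: 0.625
grip_force: 63.3
```

```bash
python3 -c "
from h import *
goto(52.5,0.2,28.5,-45)
im,d,ci=grab('top');W=w2c(world(ci,d));H,S,V=cv2.split(cv2.cvtColor(im,cv2.COLOR_RGB2HSV))
m=(W[...,2]>52)&(W[...,2]<72)&(S>90)&(abs(W[...,1])<24)&(W[...,0]>10)&(W[...,0]<90)
P=W[m];print(m.sum(),np.percentile(P,[1,50,99],axis=0).round(1))
a=(W[...,2]>95)&(W[...,2]<125)&(abs(W[...,1])<12)&(W[...,0]>25)&(W[...,0]<60);print('axle',W[a].mean(0),a.sum(),W[a][:,2].max())
"
```

```text
now clamp [51.9  1.  34.3] F [ 0.1 -0.6 -0.9] open 0.625 t 10.3167
[ 0.0074 -0.0016  0.009 ] [ 0.0007 -0.0001  0.0002]
424 [[ 10.6 -23.3  56.7]
 [ 37.   -0.1  60.6]
 [ 62.1  23.5  64.4]]
axle [ 36.14329983   0.88938761 104.37694069] 25 108.50701538223281
```

Call:
step_arm([
  {"x": 0.002,"y": -0.001,"z": 0.003,"wx": 0,"wy": 0,"wz": 0,"fingers": 1},
  {"x": 0.004,"y": -0.001,"z": 0.005,"wx": 0,"wy": 0,"wz": 0,"fingers": 1},
  {"x": 0.006,"y": -0.001,"z": 0.007,"wx": 0,"wy": 0,"wz": 0,"fingers": 1},
  {"x": 0.006,"y": -0.001,"z": 0.007,"wx": 0,"wy": 0,"wz": 0,"fingers": 1},
  {"x": 0.006,"y": -0.001,"z": 0.007,"wx": 0,"wy": 0,"wz": 0,"fingers": 1},
])

```text
t: 10.78
tcp_pos: [535.1, -18.5, 29.9]
tcp_rot: [0.588, 0.713, -0.244, 0.296]
ft_force: [-2.6, 1.2, 5.2]
opening: 0.623
grip_force: 63.8
```

```bash
python3 -c "
from h import *
goto(52.5,0.2,28.5,-45)"
```

```text
now clamp [52.4  0.1 29.9] F [-2.6  1.2  5.2] open 0.623 t 10.7833
[0.0019 0.0003 0.0021] [0.0001 0.0007 0.0003]
```

Call:
step_arm([
  {"x": 0,"y": 0,"z": 0,"wx": 0,"wy": 0,"wz": 0,"fingers": 0.25},
  {"x": 0,"y": 0,"z": 0,"wx": 0,"wy": 0,"wz": 0,"fingers": 0},
  {"x": 0,"y": 0,"z": 0,"wx": 0,"wy": 0,"wz": 0,"fingers": 0},
  {"x": 0,"y": 0,"z": 0,"wx": 0,"wy": 0,"wz": 0,"fingers": 0},
  {"x": 0,"y": 0,"z": 0,"wx": 0,"wy": 0,"wz": 0,"fingers": 0},
  {"x": 0,"y": 0,"z": -0.04,"wx": 0,"wy": 0,"wz": 0,"fingers": 0},
  {"x": 0,"y": 0,"z": -0.1,"wx": 0,"wy": 0,"wz": 0,"fingers": 0},
  {"x": 0,"y": 0,"z": -0.18,"wx": 0,"wy": 0,"wz": 0,"fingers": 0},
  {"x": 0,"y": 0,"z": -0.26,"wx": 0,"wy": 0,"wz": 0,"fingers": 0},
  {"x": 0,"y": 0,"z": -0.34,"wx": 0,"wy": 0,"wz": 0,"fingers": 0},
  {"x": 0,"y": 0,"z": -0.34,"wx": 0,"wy": 0,"wz": 0,"fingers": 0},
  {"x": 0,"y": 0,"z": -0.34,"wx": 0,"wy": 0,"wz": 0,"fingers": 0},
])

```text
t: 11.78
tcp_pos: [513.1, 101.4, 151.2]
tcp_rot: [0.587, 0.713, -0.241, 0.296]
ft_force: [-0.7, 0.1, -0.6]
opening: 0.999
grip_force: 0.0
```

```bash
cat >> h.py <<'E'
def wood(im,d,ci):
    W=w2c(world(ci,d));H,S,V=cv2.split(cv2.cvtColor(im,cv2.COLOR_RGB2HSV))
    m=(abs(W[...,2]-56)<5)&(S>90)&(abs(W[...,1])<40)&(W[...,0]>-5)&(W[...,0]<90)
    P=W[m];k=cv2.minAreaRect(P[:,:2].astype(np.float32));print('wood',m.sum(),np.round(k[0],1),np.round(k[1],1),round(k[2],1),'pct',np.percentile(P,[1,50,99],axis=0).round(1).tolist())
    a=(W[...,2]>94)&(W[...,2]<108)&(abs(W[...,1])<14)&(W[...,0]>20)&(W[...,0]<60);print('axle',W[a].mean(0).round(1),a.sum())
E
python3 -c "
from h import *
goto(-44,0,130,0);wood(*look());print(get_state()['qpos'].round(2))"
```

```text
now clamp [-69.5   1.3 151.2] F [-0.7  0.1 -0.6] open 0.999 t 11.7833
[-0.0063 -0.0028  0.066 ] [0.0024 0.3919 0.001 ]
push block [-44.2  -0.6  42.3] 102
wood top [36.3  0.4] [53.7 53.9] 0.5 z 56.0
wood 495 [36.1  0.3] [53.3 53.8] 0.1 pct [[10.2, -25.9, 52.6], [35.5, -0.6, 56.0], [62.4, 26.1, 60.2]]
axle [ 36.1   0.3 100.7] 22
[ 0.45  0.08  1.99 -0.77  1.39  0.53]
```

The grip stands upright at clamp (36, 0) with its top at z = 56, as it should. Next I close the jaw.

```bash
python3 -c "
from h import *
goto(-44,0,130,0);goto(-44,0,20,0)"
```

```text
now clamp [-6.840e+01 -1.000e-01  1.493e+02] F [ 0.4 -1.  -0.5] open 1.001 t 11.8333
[-0.0073  0.0002  0.0618] [0.0004 0.3924 0.0011]
now clamp [-6.840e+01 -1.000e-01  1.493e+02] F [ 0.4 -1.  -0.5] open 1.001 t 11.8333
[1.481e-01 2.000e-04 2.174e-01] [0.0004 0.3924 0.0011]
```

Call:
step_arm([
  {"x": -0.006,"y": -0.002,"z": 0.066,"wx": 0.002,"wy": 0.392,"wz": 0,"fingers": 0},
  {"x": -0.006,"y": -0.002,"z": 0.066,"wx": 0.002,"wy": 0.392,"wz": 0,"fingers": 0},
  {"x": -0.006,"y": -0.002,"z": 0.066,"wx": 0.002,"wy": 0.392,"wz": 0,"fingers": 0},
  {"x": -0.006,"y": -0.002,"z": 0.066,"wx": 0.002,"wy": 0.392,"wz": 0,"fingers": 0},
  {"x": -0.006,"y": -0.002,"z": 0.066,"wx": 0.002,"wy": 0.392,"wz": 0,"fingers": 0},
  {"x": -0.006,"y": -0.002,"z": 0.066,"wx": 0.002,"wy": 0.392,"wz": 0,"fingers": 0},
  {"x": -0.006,"y": -0.002,"z": 0.066,"wx": 0.002,"wy": 0.392,"wz": 0,"fingers": 0},
  {"x": -0.006,"y": -0.002,"z": 0.066,"wx": 0.002,"wy": 0.392,"wz": 0,"fingers": 0},
  {"x": -0.006,"y": -0.002,"z": 0.066,"wx": 0.002,"wy": 0.392,"wz": 0,"fingers": 0},
  {"x": -0.006,"y": -0.002,"z": 0.066,"wx": 0.002,"wy": 0.392,"wz": 0,"fingers": 0},
])

```text
t: 12.67
tcp_pos: [514.7, 74.0, 126.1]
tcp_rot: [0.637, 0.771, -0.003, -0.002]
ft_force: [-0.0, -0.2, -0.4]
opening: 0.998
grip_force: 0.0
```

```bash
python3 -c "
from h import *
goto(-44,0,20,0)"
```

```text
now clamp [-42.4  -2.4 126.1] F [-0.  -0.2 -0.4] open 0.998 t 12.6667
[0.0037 0.0065 0.2122] [-0.0038  0.0008 -0.0004]
```

Call:
step_arm([
  {"x": 0.003,"y": 0.003,"z": 0.07,"wx": -0.002,"wy": 0,"wz": 0,"fingers": 0},
  {"x": 0.003,"y": 0.003,"z": 0.14,"wx": -0.002,"wy": 0,"wz": 0,"fingers": 0},
  {"x": 0.003,"y": 0.003,"z": 0.19,"wx": -0.002,"wy": 0,"wz": 0,"fingers": 0},
  {"x": 0.003,"y": 0.003,"z": 0.212,"wx": -0.002,"wy": 0,"wz": 0,"fingers": 0},
  {"x": 0.003,"y": 0.003,"z": 0.212,"wx": -0.002,"wy": 0,"wz": 0,"fingers": 0},
  {"x": 0.003,"y": 0.003,"z": 0.212,"wx": -0.002,"wy": 0,"wz": 0,"fingers": 0},
  {"x": 0.003,"y": 0.003,"z": 0.212,"wx": -0.002,"wy": 0,"wz": 0,"fingers": 1},
  {"x": 0.003,"y": 0.003,"z": 0.212,"wx": -0.002,"wy": 0,"wz": 0,"fingers": 1},
  {"x": 0.003,"y": 0.003,"z": 0.212,"wx": -0.002,"wy": 0,"wz": 0,"fingers": 1},
  {"x": 0.003,"y": 0.003,"z": 0.212,"wx": -0.002,"wy": 0,"wz": 0,"fingers": 1},
  {"x": 0.003,"y": 0.003,"z": 0.212,"wx": -0.002,"wy": 0,"wz": 0,"fingers": 1},
  {"x": 0.003,"y": 0.003,"z": 0.212,"wx": -0.002,"wy": 0,"wz": 0,"fingers": 1},
  {"x": 0.003,"y": 0.003,"z": 0.212,"wx": -0.002,"wy": 0,"wz": 0,"fingers": 1},
  {"x": 0.003,"y": 0.003,"z": 0.212,"wx": -0.002,"wy": 0,"wz": 0,"fingers": 1},
])

```text
t: 13.83
tcp_pos: [516.1, 75.7, 22.7]
tcp_rot: [0.637, 0.771, -0.001, -0.0]
ft_force: [-5.1, -1.0, 7.4]
opening: 0.242
grip_force: 60.0
```

```bash
python3 -c "
from h import *
goto(-23,0,20,0)"
```

```text
now clamp [-43.7  -0.7  22.7] F [-5.1 -1.   7.4] open 0.242 t 13.8333
[-0.0414  0.0014  0.0055] [-0.0011  0.0006 -0.0001]
```

Call:
step_arm([
  {"x": -0.01,"y": 0,"z": 0,"wx": 0,"wy": 0,"wz": 0,"fingers": 1},
  {"x": -0.02,"y": 0,"z": 0,"wx": 0,"wy": 0,"wz": 0,"fingers": 1},
  {"x": -0.03,"y": 0,"z": 0,"wx": 0,"wy": 0,"wz": 0,"fingers": 1},
  {"x": -0.036,"y": 0,"z": 0,"wx": 0,"wy": 0,"wz": 0,"fingers": 1},
  {"x": -0.039,"y": 0,"z": 0,"wx": 0,"wy": 0,"wz": 0,"fingers": 1},
  {"x": -0.042,"y": 0,"z": 0,"wx": 0,"wy": 0,"wz": 0,"fingers": 1},
  {"x": -0.042,"y": 0,"z": 0,"wx": 0,"wy": 0,"wz": 0,"fingers": 1},
  {"x": -0.042,"y": 0,"z": 0,"wx": 0,"wy": 0,"wz": 0,"fingers": 1},
])

```text
t: 14.5
tcp_pos: [520.0, 55.8, 22.8]
tcp_rot: [0.637, 0.771, -0.001, -0.001]
ft_force: [-5.7, 2.9, 6.9]
opening: 0.241
grip_force: 60.0
```

```bash
python3 -c "
from h import *
goto(-23,0,20,0);wood(*look())"
```

```text
now clamp [-23.5  -0.7  22.8] F [-5.7  2.9  6.9] open 0.241 t 14.5
[-0.001   0.0013  0.0055] [-0.0011 -0.0002 -0.0003]
wood top [13.3 -3.4] [104.8  54.3] 5.7 z 55.8
wood 147 [42.4  0. ] [41.3 52.7] 0.7 pct [[22.4, -25.9, 52.5], [55.0, -2.3, 55.8], [62.8, 25.5, 60.1]]
axle [nan nan nan] 0h.py:48: RuntimeWarning: Mean of empty slice.
  a=(W[...,2]>94)&(W[...,2]<108)&(abs(W[...,1])<14)&(W[...,0]>20)&(W[...,0]<60);print('axle',W[a].mean(0).round(1),a.sum())
  ret = um.true_divide(
```

Call:
step_arm([
  {"x": -0.001,"y": 0,"z": 0,"wx": 0,"wy": 0,"wz": 0,"fingers": 1},
  {"x": -0.002,"y": 0,"z": 0,"wx": 0,"wy": 0,"wz": 0,"fingers": 1},
  {"x": -0.003,"y": 0,"z": 0,"wx": 0,"wy": 0,"wz": 0,"fingers": 1},
  {"x": -0.004,"y": 0,"z": 0,"wx": 0,"wy": 0,"wz": 0,"fingers": 1},
  {"x": -0.004,"y": 0,"z": 0,"wx": 0,"wy": 0,"wz": 0,"fingers": 1},
  {"x": -0.004,"y": 0,"z": 0,"wx": 0,"wy": 0,"wz": 0,"fingers": 1},
])

```text
t: 15.05
tcp_pos: [520.2, 54.7, 22.8]
tcp_rot: [0.637, 0.771, -0.0, -0.001]
ft_force: [-5.0, 5.9, 8.1]
opening: 0.243
grip_force: 60.0
```

```bash
python3 -c "
from h import *
goto(-23,0,20,0)"
```

```text
now clamp [-22.4  -0.7  22.8] F [-5.   5.9  8.1] open 0.243 t 15.05
[0.0013 0.0014 0.0055] [-0.0011 -0.001  -0.0003]
```

Call:
step_arm([
  {"x": -0.001,"y": 0,"z": 0,"wx": 0,"wy": 0,"wz": 0,"fingers": 1},
  {"x": -0.002,"y": 0,"z": 0,"wx": 0,"wy": 0,"wz": 0,"fingers": 1},
  {"x": -0.003,"y": 0,"z": 0,"wx": 0,"wy": 0,"wz": 0,"fingers": 1},
  {"x": -0.004,"y": 0,"z": 0,"wx": 0,"wy": 0,"wz": 0,"fingers": 1},
  {"x": -0.004,"y": 0,"z": 0,"wx": 0,"wy": 0,"wz": 0,"fingers": 1},
  {"x": -0.004,"y": 0,"z": 0,"wx": 0,"wy": 0,"wz": 0,"fingers": 1},
])

```text
t: 15.55
tcp_pos: [520.2, 54.7, 22.8]
tcp_rot: [0.637, 0.771, 0.001, -0.003]
ft_force: [-6.7, 14.8, 9.9]
opening: 0.246
grip_force: 60.2
```

```bash
python3 -c "
from h import *
goto(-23,0,20,0)"
```

```text
now clamp [-22.3  -0.7  22.8] F [-6.7 14.8  9.9] open 0.246 t 15.55
[0.0013 0.0014 0.0056] [-0.0011 -0.0029 -0.0007]
```

The jaw meets a hard stop (force up, no motion), so it is snug. I release it, lift and check.

Call:
step_arm([
  {"x": 0,"y": 0,"z": 0,"wx": 0,"wy": 0,"wz": 0,"fingers": 0},
  {"x": 0,"y": 0,"z": 0,"wx": 0,"wy": 0,"wz": 0,"fingers": 0},
  {"x": 0,"y": 0,"z": 0,"wx": 0,"wy": 0,"wz": 0,"fingers": 0},
  {"x": 0,"y": 0,"z": 0,"wx": 0,"wy": 0,"wz": 0,"fingers": 0},
  {"x": 0,"y": 0,"z": 0,"wx": 0,"wy": 0,"wz": 0,"fingers": 0},
  {"x": 0.02,"y": 0,"z": -0.06,"wx": 0,"wy": 0,"wz": 0,"fingers": 0},
  {"x": 0.04,"y": 0,"z": -0.12,"wx": 0,"wy": 0,"wz": 0,"fingers": 0},
  {"x": 0.1,"y": 0,"z": -0.2,"wx": 0,"wy": 0,"wz": 0,"fingers": 0},
  {"x": 0.18,"y": 0,"z": -0.28,"wx": 0,"wy": 0,"wz": 0,"fingers": 0},
  {"x": 0.25,"y": 0,"z": -0.35,"wx": 0,"wy": 0,"wz": 0,"fingers": 0},
  {"x": 0.3,"y": 0,"z": -0.35,"wx": 0,"wy": 0,"wz": 0,"fingers": 0},
  {"x": 0.3,"y": 0,"z": -0.35,"wx": 0,"wy": 0,"wz": 0,"fingers": 0},
])

```text
t: 16.55
tcp_pos: [494.2, 202.7, 201.7]
tcp_rot: [0.636, 0.772, 0.003, 0.002]
ft_force: [0.1, -0.0, -0.2]
opening: 1.002
grip_force: 0.0
```

```bash
python3 -c "
from h import *
wood(*look())
s=get_state();print(s['qpos'].round(2),s['tcp_pos'])
d=np.array([522.7-592,-221.4+249.2]);
for k in (90,-90):
  a=np.arctan2(d[1],d[0])+np.deg2rad(k); print('finger axis deg',np.rad2deg(a))
a=np.arctan2(d[1],d[0])-np.pi/2; ph=(a+np.pi/2)/2
print(move([592,-249.2,150],[np.cos(ph),np.sin(ph),0,0]))
"
```

```text
push block [-22.8  -0.6  41.8] 97
wood top [37.8  0.4] [54. 54.] 0.3 z 56.2
wood 494 [37.3  0.2] [52.6 53.5] 0.7 pct [[11.6, -25.9, 52.4], [36.8, -0.9, 56.3], [63.1, 26.2, 60.1]]
axle [ 37.5   0.2 100.3] 22
[ 0.29 -0.12  1.94  0.    1.31  0.09] [493.80776637 202.26407582 200.39425339]
finger axis deg 248.14159398481112
finger axis deg 68.14159398481112
(array([-0.9239,  0.0178,  0.1004]), array([ 0.0027,  0.0011, -0.4975]))
```

The wood stands at clamp x = 37.8 and the jaw face is at about 11.2, so stage 2 is met. The sleeve is next, with the fingers closing square to the line to the salt pot.

Call:
step_arm([
  {"x": -0.92,"y": 0.017,"z": 0.04,"wx": 0.001,"wy": 0.001,"wz": -0.497,"fingers": 0},
  {"x": -0.92,"y": 0.017,"z": 0.04,"wx": 0.001,"wy": 0.001,"wz": -0.497,"fingers": 0},
  {"x": -0.92,"y": 0.017,"z": 0.04,"wx": 0.001,"wy": 0.001,"wz": -0.497,"fingers": 0},
  {"x": -0.92,"y": 0.017,"z": 0.04,"wx": 0.001,"wy": 0.001,"wz": -0.497,"fingers": 0},
  {"x": -0.92,"y": 0.017,"z": 0.04,"wx": 0.001,"wy": 0.001,"wz": -0.497,"fingers": 0},
  {"x": -0.92,"y": 0.017,"z": 0.04,"wx": 0.001,"wy": 0.001,"wz": -0.497,"fingers": 0},
  {"x": -0.92,"y": 0.017,"z": 0.04,"wx": 0.001,"wy": 0.001,"wz": -0.497,"fingers": 0},
  {"x": -0.92,"y": 0.017,"z": 0.04,"wx": 0.001,"wy": 0.001,"wz": -0.497,"fingers": 0},
  {"x": -0.92,"y": 0.017,"z": 0.04,"wx": 0.001,"wy": 0.001,"wz": -0.497,"fingers": 0},
  {"x": -0.92,"y": 0.017,"z": 0.04,"wx": 0.001,"wy": 0.001,"wz": -0.497,"fingers": 0},
  {"x": -0.92,"y": 0.017,"z": 0.04,"wx": 0.001,"wy": 0.001,"wz": -0.497,"fingers": 0},
  {"x": -0.92,"y": 0.017,"z": 0.04,"wx": 0.001,"wy": 0.001,"wz": -0.497,"fingers": 0},
  {"x": -0.92,"y": 0.017,"z": 0.04,"wx": 0.001,"wy": 0.001,"wz": -0.497,"fingers": 0},
  {"x": -0.92,"y": 0.017,"z": 0.04,"wx": 0.001,"wy": 0.001,"wz": -0.497,"fingers": 0},
  {"x": -0.92,"y": 0.017,"z": 0.04,"wx": 0.001,"wy": 0.001,"wz": -0.497,"fingers": 0},
  {"x": -0.92,"y": 0.017,"z": 0.04,"wx": 0.001,"wy": 0.001,"wz": -0.497,"fingers": 0},
])

```text
t: 17.93
tcp_pos: [587.6, -250.5, 176.1]
tcp_rot: [0.192, 0.981, -0.001, -0.002]
ft_force: [-0.5, 1.3, -0.4]
opening: 0.999
grip_force: 0.0
```

```bash
python3 -c "
from h import *
ph=np.deg2rad(68.1+90)/2
print(move([592,-249.2,8],[np.cos(ph),np.sin(ph),0,0]),get_state()['tcp_pos'],get_state()['qpos'].round(2))
for n in ('side',):
  im,d,ci=grab(n);W=world(ci,d);H,S,_=cv2.split(cv2.cvtColor(im,cv2.COLOR_RGB2HSV))
  m=((H<6)|(H>174))&(S>170)&(W[...,2]>34)&(W[...,2]<44)&(abs(W[...,0]-592)<40)&(abs(W[...,1]+249)<40)
  print('sleeve',m.sum(),cv2.minEnclosingCircle(W[m][:,:2].astype(np.float32)) if m.sum() else '')
"
```

```text
(array([-0.0087,  0.0063,  0.3362]), array([-0.001 , -0.0022, -0.0017])) [ 587.58029994 -250.46580236  176.14307731] [-0.49  0.14  1.73 -0.    1.28 -1.67]
sleeve 324 ((589.1989135742188, -250.33087158203125), 21.88909339904785)
```

Call:
step_arm([
  {"x": -0.006,"y": 0.004,"z": 0.08,"wx": -0.001,"wy": -0.002,"wz": 0,"fingers": 0},
  {"x": -0.006,"y": 0.004,"z": 0.16,"wx": -0.001,"wy": -0.002,"wz": 0,"fingers": 0},
  {"x": -0.006,"y": 0.004,"z": 0.22,"wx": -0.001,"wy": -0.002,"wz": 0,"fingers": 0},
  {"x": -0.006,"y": 0.004,"z": 0.28,"wx": -0.001,"wy": -0.002,"wz": 0,"fingers": 0},
  {"x": -0.006,"y": 0.004,"z": 0.32,"wx": -0.001,"wy": -0.002,"wz": 0,"fingers": 0},
  {"x": -0.006,"y": 0.004,"z": 0.334,"wx": -0.001,"wy": -0.002,"wz": 0,"fingers": 0},
  {"x": -0.006,"y": 0.004,"z": 0.334,"wx": -0.001,"wy": -0.002,"wz": 0,"fingers": 0},
  {"x": -0.006,"y": 0.004,"z": 0.334,"wx": -0.001,"wy": -0.002,"wz": 0,"fingers": 0},
  {"x": -0.006,"y": 0.004,"z": 0.334,"wx": -0.001,"wy": -0.002,"wz": 0,"fingers": 1},
  {"x": -0.006,"y": 0.004,"z": 0.334,"wx": -0.001,"wy": -0.002,"wz": 0,"fingers": 1},
  {"x": -0.006,"y": 0.004,"z": 0.334,"wx": -0.001,"wy": -0.002,"wz": 0,"fingers": 1},
  {"x": -0.006,"y": 0.004,"z": 0.334,"wx": -0.001,"wy": -0.002,"wz": 0,"fingers": 1},
  {"x": -0.006,"y": 0.004,"z": 0.334,"wx": -0.001,"wy": -0.002,"wz": 0,"fingers": 1},
  {"x": -0.006,"y": 0.004,"z": 0.334,"wx": -0.001,"wy": -0.002,"wz": 0,"fingers": 1},
  {"x": -0.006,"y": 0.004,"z": 0.334,"wx": -0.001,"wy": -0.002,"wz": 0,"fingers": 1},
])

```text
t: 19.23
tcp_pos: [592.7, -251.5, 12.2]
tcp_rot: [0.192, 0.981, -0.001, 0.002]
ft_force: [-0.9, 0.6, 5.0]
opening: 0.503
grip_force: 61.1
```

```bash
python3 -c "
from h import *
s=get_state();p=s['tcp_pos'];print(p,s['opening'],Ro.from_quat(s['tcp_rot']).as_matrix()[:,2].round(4))
for n in ('side','top'):
  im,d,ci=grab(n);W=world(ci,d);H,S,_=cv2.split(cv2.cvtColor(im,cv2.COLOR_RGB2HSV))
  m=((H<6)|(H>174))&(S>170)&(W[...,2]>34)&(W[...,2]<44)&(abs(W[...,0]-592)<40)&(abs(W[...,1]+249)<40)
  print(n,'sleeve',m.sum(),cv2.minEnclosingCircle(W[m][:,:2].astype(np.float32)) if m.sum() else '')
"
```

```text
[ 592.70236793 -251.45168353   12.2424848 ] 0.5025134154485982 [ 0.0042 -0.0022 -1.    ]
side sleeve 215 ((588.1724853515625, -249.65786743164062), 20.83015251159668)
top sleeve 8 ((586.583740234375, -230.89089965820312), 4.645908355712891)
```

Call:
step_arm([
  {"x": 0,"y": 0,"z": -0.03,"wx": 0,"wy": 0,"wz": 0,"fingers": 1},
  {"x": 0,"y": 0,"z": -0.1,"wx": 0,"wy": 0,"wz": 0,"fingers": 1},
  {"x": 0,"y": 0,"z": -0.18,"wx": 0,"wy": 0,"wz": 0,"fingers": 1},
  {"x": 0,"y": 0,"z": -0.26,"wx": 0,"wy": 0,"wz": 0,"fingers": 1},
  {"x": 0,"y": 0,"z": -0.32,"wx": 0,"wy": 0,"wz": 0,"fingers": 1},
  {"x": 0,"y": 0,"z": -0.32,"wx": 0,"wy": 0,"wz": 0,"fingers": 1},
  {"x": 0,"y": 0,"z": -0.32,"wx": 0,"wy": 0,"wz": 0,"fingers": 1},
])

```text
t: 19.92
tcp_pos: [592.5, -251.4, 174.2]
tcp_rot: [0.192, 0.981, -0.001, 0.004]
ft_force: [0.1, -0.2, -0.5]
opening: 0.5
grip_force: 61.0
```

```bash
cat >> h.py <<'E'
def yquat(deg):
    ph=np.deg2rad(deg+90)/2; return [np.cos(ph),np.sin(ph),0,0]
E
python3 -c "
from h import *
r=Ro.from_quat(yquat(120)).apply([2.4,0,0])
ax=c2w(37.6,.3,0);print('axle',ax,r);t=ax-r;t[2]=150
print(move(t,yquat(120)),get_state()['tcp_pos'],get_state()['opening'])"
```

```text
axle [532.53031103  -3.95974061   0.        ] [-2.07846097 -1.2         0.        ]
(array([0.2949, 0.417 , 0.0458]), array([-0.0021,  0.0034, -0.4549])) [ 592.50069857 -251.38265809  174.22897414] 0.5002994885627572
```

Call:
step_arm([
  {"x": 0.295,"y": 0.417,"z": 0.046,"wx": -0.002,"wy": 0.003,"wz": -0.455,"fingers": 1},
  {"x": 0.295,"y": 0.417,"z": 0.046,"wx": -0.002,"wy": 0.003,"wz": -0.455,"fingers": 1},
  {"x": 0.295,"y": 0.417,"z": 0.046,"wx": -0.002,"wy": 0.003,"wz": -0.455,"fingers": 1},
  {"x": 0.295,"y": 0.417,"z": 0.046,"wx": -0.002,"wy": 0.003,"wz": -0.455,"fingers": 1},
  {"x": 0.295,"y": 0.417,"z": 0.046,"wx": -0.002,"wy": 0.003,"wz": -0.455,"fingers": 1},
  {"x": 0.295,"y": 0.417,"z": 0.046,"wx": -0.002,"wy": 0.003,"wz": -0.455,"fingers": 1},
  {"x": 0.295,"y": 0.417,"z": 0.046,"wx": -0.002,"wy": 0.003,"wz": -0.455,"fingers": 1},
  {"x": 0.295,"y": 0.417,"z": 0.046,"wx": -0.002,"wy": 0.003,"wz": -0.455,"fingers": 1},
  {"x": 0.295,"y": 0.417,"z": 0.046,"wx": -0.002,"wy": 0.003,"wz": -0.455,"fingers": 1},
  {"x": 0.295,"y": 0.417,"z": 0.046,"wx": -0.002,"wy": 0.003,"wz": -0.455,"fingers": 1},
  {"x": 0.295,"y": 0.417,"z": 0.046,"wx": -0.002,"wy": 0.003,"wz": -0.455,"fingers": 1},
  {"x": 0.295,"y": 0.417,"z": 0.046,"wx": -0.002,"wy": 0.003,"wz": -0.455,"fingers": 1},
  {"x": 0.295,"y": 0.417,"z": 0.046,"wx": -0.002,"wy": 0.003,"wz": -0.455,"fingers": 1},
])

```text
t: 21.0
tcp_pos: [533.0, -2.5, 146.6]
tcp_rot: [-0.258, 0.966, 0.002, -0.002]
ft_force: [-0.2, 0.4, -0.1]
opening: 0.501
grip_force: 61.2
```

```bash
python3 -c "
from h import *
im,d,ci=grab('side');np.savez('s1.npz',im=im,d=d);W=world(ci,d);H,S,V=cv2.split(cv2.cvtColor(im,cv2.COLOR_RGB2HSV))
s=get_state();p=s['tcp_pos'];print(p,s['opening'],s['qpos'].round(2))
m=((H<6)|(H>174))&(S>150)&(np.hypot(W[...,0]-p[0],W[...,1]-p[1])<40);P=W[m];print(m.sum(),np.percentile(P,[1,50,99],axis=0).round(1))
zt=np.percentile(P[:,2],98);top=P[P[:,2]>zt-3];print('top circ',cv2.minEnclosingCircle(top[:,:2].astype(np.float32)),zt)
from scipy.optimize import least_squares
def fit(P,r): return least_squares(lambda c:np.hypot(P[:,0]-c[0],P[:,1]-c[1])-r,P[:,:2].mean(0)+[5,5],loss='soft_l1').x
sd=P[(P[:,2]>zt-32)&(P[:,2]<zt-6)];print('side fit',fit(sd,22),len(sd))
a=(W[...,2]>64)&(W[...,2]<97)&(np.hypot(W[...,0]-532.5,W[...,1]+4)<15);print('axle fit',fit(W[a],6),W[a].mean(0),a.sum())
save('s1',cv2.resize(im[110:260,220:400],None,fx=4,fy=4))
"
```

```text
[533.03803487  -2.44141032 146.67217669] 0.4992789247295319 [-0.11 -0.06  1.99  0.    1.22 -2.2 ]
507 [[508.3 -24.2 140.4]
 [521.5 -11.1 170.2]
 [547.6  13.8 176.4]]
top circ ((529.1180419921875, -4.084776878356934), 21.47999382019043) 176.24107609191518
side fit [530.47971277  -1.81749001] 227
axle fit [530.5955056   -2.46070484] [527.74792225  -6.21263754  81.54297464] 68
```

View pics/s1.png

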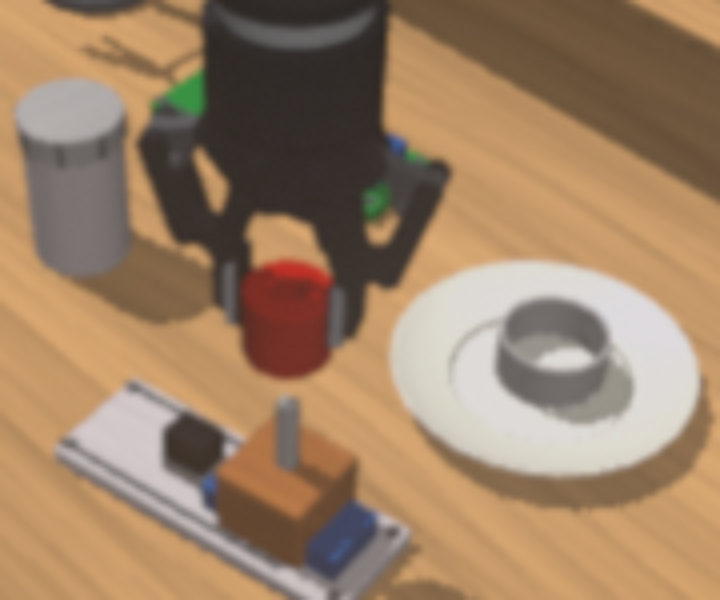

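The sleeve hangs level at picture (287,320), right over the axle tip at (288,403). I lower it to just above the tip and measure again.

Call:
step_arm([
  {"x": -0.001,"y": -0.002,"z": 0.02,"wx": 0,"wy": 0,"wz": 0,"fingers": 1},
  {"x": -0.001,"y": -0.002,"z": 0.04,"wx": 0,"wy": 0,"wz": 0,"fingers": 1},
  {"x": -0.001,"y": -0.002,"z": 0.05,"wx": 0,"wy": 0,"wz": 0,"fingers": 1},
  {"x": -0.001,"y": -0.002,"z": 0.05,"wx": 0,"wy": 0,"wz": 0,"fingers": 1},
  {"x": -0.001,"y": -0.002,"z": 0.05,"wx": 0,"wy": 0,"wz": 0,"fingers": 1},
  {"x": -0.001,"y": -0.002,"z": 0.05,"wx": 0,"wy": 0,"wz": 0,"fingers": 1},
])

```text
t: 21.55
tcp_pos: [533.9, -2.5, 121.7]
tcp_rot: [-0.259, 0.966, 0.002, -0.002]
ft_force: [0.3, -0.3, 0.5]
opening: 0.501
grip_force: 61.2
```

```bash
cat > f.py <<'E'
from h import *
from scipy.optimize import least_squares
def fit(P,r): return least_squares(lambda c:np.hypot(P[:,0]-c[0],P[:,1]-c[1])-r,P[:,:2].mean(0)+[5,5],loss='soft_l1').x
D=[]
for i in range(4):
    im,d,ci=grab('side');W=world(ci,d);H,S,V=cv2.split(cv2.cvtColor(im,cv2.COLOR_RGB2HSV))
    s=get_state();p=s['tcp_pos']
    m=((H<6)|(H>174))&(S>150)&(np.hypot(W[...,0]-p[0],W[...,1]-p[1])<40);P=W[m];zt=np.percentile(P[:,2],98)
    sd=P[(P[:,2]>zt-32)&(P[:,2]<zt-6)];a=(W[...,2]>64)&(W[...,2]<94)&(np.hypot(W[...,0]-532.5,W[...,1]+4)<15)
    D.append(np.r_[fit(sd,22),fit(W[a],6),p,zt])
D=np.array(D);print(D.round(1));d=(D[:,2:4]-D[:,:2]).mean(0);print('need',d,'tool',move(np.r_[p[:2]+d,p[2]])[0],s['ft_force'],Ro.from_quat(s['tcp_rot']).as_matrix()[:,2].round(3))
E
python3 f.py
```

```text
[[531.6  -2.  530.6  -2.4 534.1  -2.5 122.1 151.3]
 [531.7  -1.9 530.8  -2.6 534.2  -2.5 122.3 151.6]
 [531.4  -1.5 530.8  -2.5 534.2  -2.5 122.3 151.7]
 [531.5  -1.6 530.6  -2.5 534.2  -2.5 122.3 151.9]]
need [-0.82141746 -0.7558607 ] tool [ 0.0022 -0.0005  0.    ] [ 0.5016453   0.05217964 -0.49842347] [-0.004  0.003 -1.   ]
```

Call:
step_arm([
  {"x": 0.001,"y": 0,"z": 0.01,"wx": 0,"wy": 0,"wz": 0,"fingers": 1},
  {"x": 0.001,"y": 0,"z": 0.02,"wx": 0,"wy": 0,"wz": 0,"fingers": 1},
  {"x": 0.001,"y": 0,"z": 0.028,"wx": 0,"wy": 0,"wz": 0,"fingers": 1},
  {"x": 0.001,"y": 0,"z": 0.034,"wx": 0,"wy": 0,"wz": 0,"fingers": 1},
  {"x": 0.001,"y": 0,"z": 0.04,"wx": 0,"wy": 0,"wz": 0,"fingers": 1},
  {"x": 0.001,"y": 0,"z": 0.04,"wx": 0,"wy": 0,"wz": 0,"fingers": 1},
  {"x": 0.001,"y": 0,"z": 0.04,"wx": 0,"wy": 0,"wz": 0,"fingers": 1},
])

```text
t: 22.33
tcp_pos: [533.1, -2.7, 101.5]
tcp_rot: [-0.259, 0.966, 0.002, -0.002]
ft_force: [0.9, 0.1, -1.1]
opening: 0.496
grip_force: 61.2
```

No contact force with the sleeve about 12 mm below the axle tip, so it is threading on. I carry on down.

Call:
step_arm([
  {"x": 0,"y": 0,"z": 0.012,"wx": 0,"wy": 0,"wz": 0,"fingers": 1},
  {"x": 0,"y": 0,"z": 0.024,"wx": 0,"wy": 0,"wz": 0,"fingers": 1},
  {"x": 0,"y": 0,"z": 0.036,"wx": 0,"wy": 0,"wz": 0,"fingers": 1},
  {"x": 0,"y": 0,"z": 0.048,"wx": 0,"wy": 0,"wz": 0,"fingers": 1},
  {"x": 0,"y": 0,"z": 0.056,"wx": 0,"wy": 0,"wz": 0,"fingers": 1},
  {"x": 0,"y": 0,"z": 0.062,"wx": 0,"wy": 0,"wz": 0,"fingers": 1},
  {"x": 0,"y": 0,"z": 0.062,"wx": 0,"wy": 0,"wz": 0,"fingers": 1},
  {"x": 0,"y": 0,"z": 0.062,"wx": 0,"wy": 0,"wz": 0,"fingers": 1},
])

```text
t: 23.0
tcp_pos: [533.1, -2.6, 70.6]
tcp_rot: [-0.259, 0.966, 0.002, -0.002]
ft_force: [0.2, -0.2, 0.1]
opening: 0.496
grip_force: 61.2
```

```bash
python3 f.py 2>&1 | tail -2; python3 -c "
from h import *
look()"
```

```text
7.130e+01  1.009e+02]]
need [3.18795068 3.56549033] tool [-0.0091  0.003  -0.    ] [-0.08256478  0.40631852 -0.34661839] [-0.004  0.003 -1.   ]
push block [-9.3  7.6 37.6] 1
wood top [ 17.7 -23. ] [ 4.7 13.9] 76.9 z 55.5
```

Call:
step_arm([
  {"x": 0,"y": 0,"z": 0.003,"wx": 0,"wy": 0,"wz": 0,"fingers": 1},
  {"x": 0,"y": 0,"z": 0.005,"wx": 0,"wy": 0,"wz": 0,"fingers": 1},
  {"x": 0,"y": 0,"z": 0.005,"wx": 0,"wy": 0,"wz": 0,"fingers": 1},
  {"x": 0,"y": 0,"z": 0.005,"wx": 0,"wy": 0,"wz": 0,"fingers": 0.3},
  {"x": 0,"y": 0,"z": 0.005,"wx": 0,"wy": 0,"wz": 0,"fingers": 0},
  {"x": 0,"y": 0,"z": 0.005,"wx": 0,"wy": 0,"wz": 0,"fingers": 0},
  {"x": 0,"y": 0,"z": 0.005,"wx": 0,"wy": 0,"wz": 0,"fingers": 0},
  {"x": 0,"y": 0,"z": 0.005,"wx": 0,"wy": 0,"wz": 0,"fingers": 0},
  {"x": 0,"y": 0,"z": -0.03,"wx": 0,"wy": 0,"wz": 0,"fingers": 0},
  {"x": 0,"y": 0,"z": -0.08,"wx": 0,"wy": 0,"wz": 0,"fingers": 0},
  {"x": 0,"y": 0,"z": -0.15,"wx": 0,"wy": 0,"wz": 0,"fingers": 0},
  {"x": 0,"y": 0,"z": -0.22,"wx": 0,"wy": 0,"wz": 0,"fingers": 0},
  {"x": 0,"y": 0,"z": -0.3,"wx": 0,"wy": 0,"wz": 0,"fingers": 0},
  {"x": -0.05,"y": -0.1,"z": -0.3,"wx": 0,"wy": 0,"wz": 0,"fingers": 0},
  {"x": -0.1,"y": -0.2,"z": -0.3,"wx": 0,"wy": 0,"wz": 0,"fingers": 0},
  {"x": -0.15,"y": -0.3,"z": -0.3,"wx": 0,"wy": 0,"wz": 0,"fingers": 0},
  {"x": -0.2,"y": -0.4,"z": -0.3,"wx": 0,"wy": 0,"wz": 0,"fingers": 0},
  {"x": -0.2,"y": -0.4,"z": -0.3,"wx": 0,"wy": 0,"wz": 0,"fingers": 0},
  {"x": -0.2,"y": -0.4,"z": -0.3,"wx": 0,"wy": 0,"wz": 0,"fingers": 0},
])

```text
t: 24.83
tcp_pos: [723.3, -129.3, 218.3]
tcp_rot: [-0.258, 0.966, 0.001, -0.002]
ft_force: [-0.6, -0.4, -1.2]
opening: 0.998
grip_force: 0.0
```

```bash
python3 -c "
from h import *
im,d,ci=look();W=w2c(world(ci,d));H,S,V=cv2.split(cv2.cvtColor(im,cv2.COLOR_RGB2HSV))
m=((H<6)|(H>174))&(S>150)&(np.hypot(W[...,0]-38,W[...,1])<35);P=W[m];t=P[P[:,2]>85]
print('sleeve top z',np.median(t[:,2]),cv2.minEnclosingCircle(t[:,:2].astype(np.float32)))
a=(W[...,2]<58)&(W[...,2]>53)&(S>90)&(abs(W[...,1])<35)&(W[...,0]>0)&(W[...,0]<75);print(cv2.minAreaRect(W[a][:,:2].astype(np.float32)))
i2,_,_=grab('side');save('end',np.hstack([cv2.resize(i2[130:270,200:340],(400,400)),cv2.resize(im[140:260,220:340],(400,400))]))
print(get_state()['tcp_pos'],get_state()['t'])"
```

```text
push block [-23.  -0.  42.] 90
wood top [37.9  0.4] [54.1 54.2] 0.2 z 56.3
sleeve top z 94.05693659717352 ((37.07206344604492, 0.6316062808036804), 21.753162384033203)
((37.47740936279297, 0.08745384216308594), (52.86744689941406, 52.68695068359375), 89.43020629882812)
[ 721.90819459 -128.06733761  218.04676679] 24.9333
```

View pics/end.png

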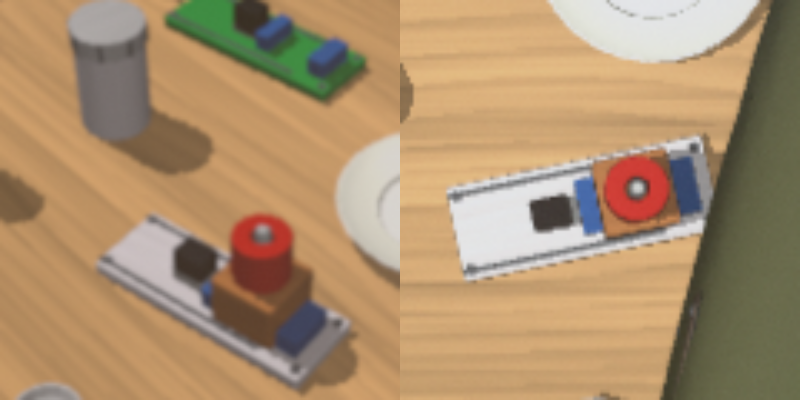

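The sleeve sits on the axle and rests on the wood (top at z = 94, picture (262,250) and (637,187)). The jaw is snug and the gripper is clear, so I hand the job in.

```bash
python3 -c "
from station import finish_job
print(finish_job())"
```

```text
the job is handed in; nothing more can be done
None
```

The job is handed in at about 25 s of the 67 s allowed: the last images show the grip axle-up and snug in the clamp, the sleeve resting on the wood, and the robot clear of everything; the hand-in gave no verdict.

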